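Clamp the baking pan in the filling jig

ROBOT

A 7-joint arm with a two-finger parallel gripper is mounted at the origin on the work surface. World frame = base frame: x ahead of the robot, y to its left, z up, the work surface at z = 0. Lengths are in mm, angles in rad, forces in N, time in s.
With the tool pointing down it reaches from about 350 to 900 mm from the base axis. Payload 8.1 kg.
Tool frame: the origin (TCP) lies midway between the tips of the shut fingers; the grasp point (between the pads) lies 19 mm behind it; z points along the fingers, y is the direction in which the jaws open and shut (so a half turn about z gives the same grasp; the last joint's range is limited). The gripper opens to 85 mm and grips with 20 to 120 N. Pads are 22 mm wide; open, the fingers measure 114 mm over their backs; the gripper's body (76 mm by 85 mm) begins 54 mm behind the grasp point. The pads swing forward as they close: fully open they stand 13 mm farther back than shut.
Start: joints at [-0.103, 0.434, 0.025, 1.573, -0.012, 1.134, -0.075], TCP at [625.013, -0.027, 231.323] pointing down, gripper open.
Joint ranges: [-2.62, 2.62], [-0.44, 2.09], [-1.27, 1.32], [0.08, 2.57], [-1.32, 4.46], [0.12, 2], [-2.74, 2.74]. Speed limits (rad/s): [2.22, 2.22, 3.01, 3.01, 3.14, 3.14, 3.14].

INTERFACE

Orientations are given as a unit quaternion [x, y, z, w].
In Python, from workcell import env gives the robot as it stands.
- The arm moves only by the tool servo_tool, never from a script. Its arguments are lists of equal length, an entry for each row: "gripper": the opening, from 0 (shut) to 1 (fully open); "dp": the shift along the tool's x, y, z in units of 25 mm (1.0 is 25 mm), a list of three; "turn": the turn, a rotation vector about the tool's x, y, z in units of 6 degrees (1.0 is 6 degrees), a list of three. A call has 1 to 12 rows; each row shifts and turns the commanded pose from where the row before left it, along the tool's axes as they then stand; what a row does not reach is not made up. A row lasts 1/12 s, in which the tool goes at most 41.7 mm and 7.16 degrees, less where a joint would pass 70% of its speed; a pose out of reach is approached as far as the arm can. A call is refused whole if a number of a shift passes 1 or a number of a turn 1, either way. A call with a gripper value outside its range is refused whole. The fingers move at their own pace and stop on an object; "squeeze" is the grip in N (left out, the last holds). Time passes only in rows, so rows that do not move let the fingers close. It gives the time, the measured TCP pose, the force and the opening at its end, in the units of the state.
- env.state(): the state, without advancing time (a new reading comes with each control period).
- env.camera(name): name is "scene" or "side" or "wrist"; returns the picture (400x640x3 uint8, red, green, blue); there is no depth.
- env.camera_params(name): a dict with "K" (3x3 intrinsics, pixels), "dist" ([k1, k2, p1, p2, k3] as OpenCV has them; the pictures are not rectified), "extrinsics" (4x4, takes a point from world to camera coordinates); the wrist camera has in their place "hand_eye" (4x4, takes a point from camera to tool coordinates, whose origin is the TCP and whose axes are the flange's). Camera axes: x right, y down, z forward; pixel columns grow to the right and rows downward; lengths in mm; the calibration is good to about 2 mm. A picture is of the moment at which its call begins: read the wrist's pose just before it. camera_params takes no time and is no camera call.
- env.sign_off(): hands the job in, once; it reports no verdict.
Trained networks look in the newest picture that a camera, given by its name, has taken for a name from the list of things; names that differ only in an ending like _2 or _b are one class to them, and where a whole thing is asked for, a point or a joint stands for the part that bears it (a point fixed in the world has none). Each returns a list of dicts, best first, with "confidence" (0 to 1); they miss things now and then, are a little off and sometimes report something else, mostly with a low value. They report only what shows in the picture. A call takes as long as a camera call. They do not tell look-alikes from the thing itself.
- env.boxes_of(camera, label): "centre" ([x, y, z] in mm, in world coordinates, good to about 4 mm: the middle of the surface that is visible of it).
The state is a dict: "t": time; "q": joint angles; "dq": joint speeds; "joint_torque": joint torques, N m; "tcp_pos": TCP position; "eef_rot": TCP orientation; "force": force on the tool from outside, world axes, zero at the start; "torque": the same for the moment, N m; "width": finger opening in mm.
Only numpy, scipy, OpenCV 4.12 (cv2) and the standard library are available. Lean on these libraries where they do the work, as an engineer would, in place of code of your own. Each camera call takes 0.05 s, during which the arm holds its last target.

TASK

Push the black baking pan along its guides until it sits fully home against the back stop of the jig, then flip both red-handled toggle clamps over so that they snap shut on the pan's rim. Pushing with the fingertips is enough, nothing needs gripping: do not lift or tip the pan, do not shut a clamp before the pan is home, and leave the other things on the bench where they stand.

Things in the scene. Friction and masses are not known exactly. Their poses are not given: they have to be found in the camera images.
- pan: Black cast baking pan, six open compartments: 130 mm along x, 200 along y, 35 tall, walls 8 thick, about 0.55 kg. Origin: centre of underside. Stands loose on the jig plate between the guide rails (3 mm play each side), 30 to 60 mm short of the back stop, towards the robot. Home: origin at jig (0, 0, 6) mm. Slides with about 2 to 8 N.
- jig: Fixed jig. Origin on the bench under the centre of the pan's home; x along the guides from the open end near the robot to the back stop, y left, z up. Plate 6 mm thick, x -180 to 90, y -190 to 190 mm; stop face at x = 65, 36 high; guide rails at y = +-103 to 111, 26 high, x -135 to 65; a toggle clamp outside each rail.
- clamp_left (a joint): Left (+y) toggle clamp, rad: 0 = open (red handle leans 34 deg outward from the pan, pad raised); grows as the handle is pushed inward towards the pan. Dead centre 0.6 (handle vertical); past it a spring snaps it shut, to rest near 1.2 with the pad pressing on the pan rim (1.26 if it meets nothing). Hinge along jig x at jig (-10, +155, 56) mm. Takes at most about 5 N at the handle tip.
- clamp_right (a joint): Right (-y) toggle clamp, rad: 0 = open (red handle leans 34 deg outward from the pan, pad raised); grows as the handle is pushed inward towards the pan. Dead centre 0.6 (handle vertical); past it a spring snaps it shut, to rest near 1.2 with the pad pressing on the pan rim (1.26 if it meets nothing). Hinge along jig x at jig (-10, -155, 56) mm. Takes at most about 5 N at the handle tip.
- clamp_left_tip (a point): Centre of the round top end of the left clamp's red handle (grip 18 mm thick). It is 90 mm from the hinge; open it lies at jig (-10, +206, 130) mm, upright at (-10, +155, 146), shut at (-10, +104, 130). The steel brackets beside the hinge reach up to 66 mm.
- clamp_right_tip (a point): Centre of the round top end of the right clamp's red handle (grip 18 mm thick). It is 90 mm from the hinge; open it lies at jig (-10, -206, 130) mm, upright at (-10, -155, 146), shut at (-10, -104, 130). The steel brackets beside the hinge reach up to 66 mm.
- pad_left: Rubber pad (20 mm across) under the left clamp's arm, 59 mm from the hinge; the origin is the centre of its underside, the face that presses on the pan's rim at jig y = +96 mm when shut.
- pad_right: Rubber pad (20 mm across) under the right clamp's arm, 59 mm from the hinge; the origin is the centre of its underside, the face that presses on the pan's rim at jig y = -96 mm when shut.
- shaker: Bystander, to be left alone: small amber glass shaker jar with a steel cap, 48 mm across, 85 mm tall, standing outside one of the clamps; origin at its underside.
- ramekin: Bystander, to be left alone: white ceramic ramekin, 72 mm across, 45 mm tall, standing outside one of the clamps; origin at its underside.
- cutter: Bystander, to be left alone: copper ring cutter, 60 mm across, 35 mm tall, standing near the jig's front left corner; origin at its underside.
- spatula: Bystander, to be left alone: spatula with black handle, 260 mm long, lying flat beyond the back stop; origin at its underside.
- bowl: Bystander, to be left alone: steel mixing bowl, 230 mm across, 100 mm tall; origin at its underside.
- mug: Bystander, to be left alone: blue mug, 80 mm across, 90 mm tall; origin at its underside.
- brush: Bystander, to be left alone: pastry brush, 200 mm long, lying flat; origin at its underside.
Not all that is in view belongs to the job. Several things have the shape of the pan; the one meant has the colours described above.

How it is judged (in metres and radians):
On the way, in this order (a step that is already met when the one before it is completed fails the run):
1. the pan is pushed home against the back stop (x of pan in the frame of jig above -0.005 m and angle between the x axis of pan and the x axis of jig, either way round below 0.04 rad and z of pan in the frame of jig below 0.01 m), for 0.2 s.
2. both clamps are snapped shut on the pan's rim (value of joint each of clamp_left, clamp_right above 1.1 rad and contact force between each of pad_left, pad_right and pan above 1.5 N), for 0.2 s.
At the end, for the whole second after the job is handed in: The pan is flat on the jig within 5 mm of the back stop and square to it (0.04 rad), at rest, and both clamps are shut (joint above 1.1 rad), each pad pressing on the pan with more than 1.5 N (all of step 1 and all of step 2 and linear speed of pan below 0.02 m/s); the robot touches nothing.
It fails at once if the pan is lifted off the base plate (by more than 12 mm) (z of pan in the frame of jig above 0.018 m).
It fails at once if the pan is tipped (by more than 0.12 rad) (angle between pan's own z axis and vertical above 0.12 rad).
It fails at once if a clamp is thrown over while the pan is not home (x of pan in the frame of jig below -0.008 m and value of joint any of clamp_left, clamp_right above 0.8 rad).
It fails at once if a bystander is moved (by more than 30 mm) (distance of any of shaker, ramekin, cutter, spatula, bowl, mug, brush from where it was at the start of the episode above 0.03 m).
It also fails if it takes over 64 s, if anything falls off the work surface, if the arm or the gripper's body presses on something with over 40 N, if the wrist force passes 120 N, or if a joint passes its speed limit or range.

## Working session

There is one attempt and no reset: what is moved stays moved. The work goes in short steps, Python scripts to look and compute and a tool call to move; the robot and the scene stay as the last step left them, time stands still between calls to the robot, and variables do not carry over. Pictures are saved under pics/ and viewed, and the job is handed in when it is done.

Besides the shell and the picture viewer there is one more tool, called after "Emit:" by a JSON object that holds its "api" and its "payload", one argument or row to a line. servo_tool: Moves the arm, as the interface text tells. Its arguments: {"type":"object","properties":{"gripper":{"type":"array","items":{"type":"number"}},"dp":{"type":"array","items":{"type":"array","items":{"type":"number"}}},"turn":{"type":"array","items":{"type":"array","items":{"type":"number"}}},"squeeze":{"type":"number"}},"required":["gripper","dp","turn"]}

```bash
ls; mkdir -p pics; python3 - <<'E'
from workcell import env
import cv2
s=env.state();print(s)
for n in ("scene","side","wrist"):
    im=env.camera(n);cv2.imwrite(f"pics/{n}0.png",im[:,:,::-1])
    if n!="wrist":
        p=env.camera_params(n);print(n,p["K"],p["dist"],p["extrinsics"])
    else: print(env.camera_params(n))
for n in ("scene","side"):
  for l in ("pan","jig","clamp_left_tip","clamp_right_tip","clamp_left","clamp_right","shaker","ramekin","cutter"):
    try: print(n,l,[( [round(float(v)) for v in d["centre"]],round(float(d["confidence"]),2)) for d in env.boxes_of(n,l)])
    except Exception as e: print(l,e)
E
```

```text
pics
{'t': 0.0, 'q': array([-0.10260713,  0.43519123,  0.02498774,  1.57410613, -0.01160031,
        1.13401341, -0.07508033]), 'dq': array([-1.41084140e-03, -3.38911186e-04, -5.82406256e-05,  2.20249325e-05,
       -6.92227917e-04, -9.85671885e-04, -1.10161286e-03]), 'joint_torque': array([ 8.97134169e-05, -6.70461059e+01,  1.02531374e+00, -3.16203833e+01,
        1.55155628e-02,  1.25530543e-02, -1.11555586e-06]), 'tcp_pos': array([ 6.24485631e+02, -6.15897617e-02,  2.30542383e+02]), 'eef_rot': array([ 7.07126586e-01,  7.07086538e-01, -6.05981442e-04, -5.01402561e-04]), 'force': array([-0.22979386,  0.8240839 ,  0.07447074]), 'torque': array([ 0.03170156, -0.01981556, -0.01112541]), 'width': 85.28364538442486}
scene [[383.41011214   0.         319.11020037]
 [  0.         383.41011214 202.62228524]
 [  0.           0.           1.        ]] [-0.04013507  0.          0.          0.          0.        ] [[-8.75968850e-01  4.82366686e-01  9.76515692e-04  4.23071668e+02]
 [ 2.86717340e-01  5.22299159e-01 -8.03116900e-01 -6.12295348e+01]
 [-3.87906871e-01 -7.03225403e-01 -5.95820687e-01
[... 1465 characters left out ...]
 [([560, -208, 104], 0.53)]
scene shaker [([583, 309, 54], 0.85), ([523, -351, 21], 0.64)]
scene ramekin [([525, -349, 21], 0.63)]
scene cutter [([454, 236, 19], 0.82), ([405, -435, 34], 0.75)]
side pan [([252, 237, 22], 0.92), ([521, -44, 28], 0.73)]
side jig [([523, -100, 6], 0.73)]
side clamp_left_tip [([589, 121, 102], 0.65)]
side clamp_right_tip [([547, -195, 102], 0.77), ([584, 118, 108], 0.49)]
side clamp_left [([522, -101, 4], 0.65), ([580, 122, 108], 0.46), ([535, -370, 23], 0.26)]
side clamp_right [([550, -198, 106], 0.78)]
side shaker [([566, 279, 51], 0.83), ([481, 625, 63], 0.34), ([522, -100, 4], 0.15)]
side ramekin [([537, -370, 24], 0.65)]
side cutter [([446, 225, 20], 0.68)]
```

View pics/scene0.png

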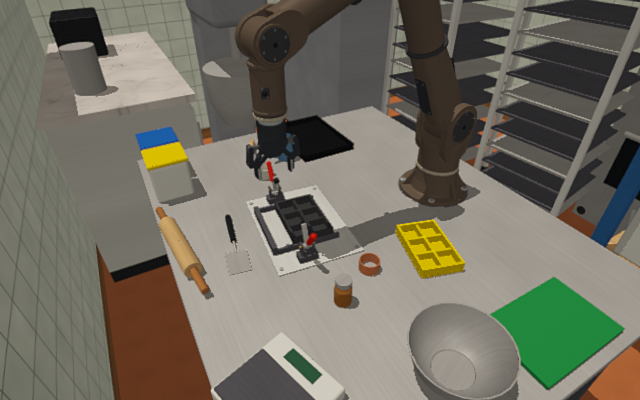

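View pics/side0.png

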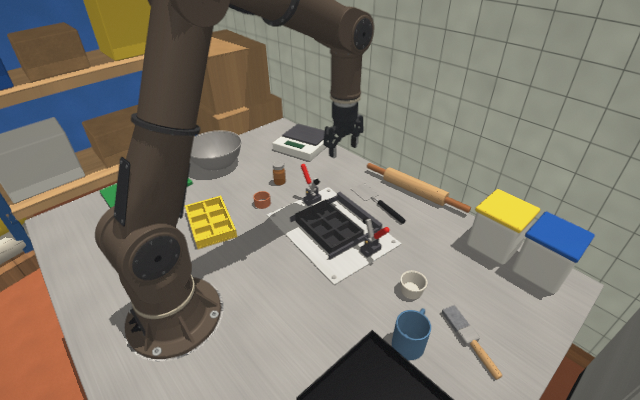

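View pics/wrist0.png

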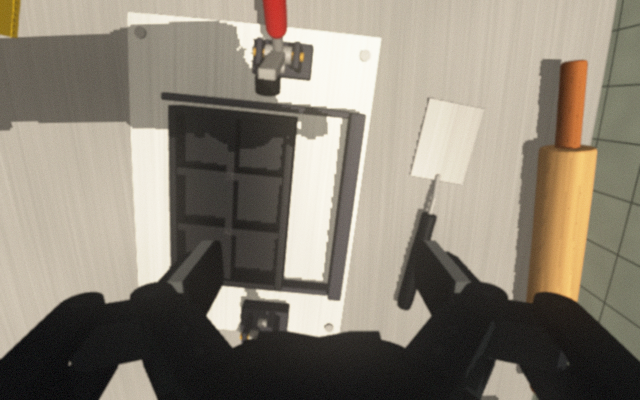

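The scene shows three pan-like things: the black six-compartment pan in the jig at scene px (305,218), a yellow six-compartment tray at (430,247), and a large black flat tray at (315,138). I choose the black one in the jig, and I'll check it in a close crop. In the wrist picture its left plate corners are at (128,13) and (381,38).

```bash
python3 - <<'E'
import cv2
im=cv2.imread("pics/wrist0.png")
cv2.imwrite("pics/wcrop.png",cv2.resize(im[0:340,110:400],None,fx=2.5,fy=2.5,interpolation=cv2.INTER_CUBIC)[:, :800][:850])
c=im[0:200,110:400];cv2.imwrite("pics/wc1.png",cv2.resize(c,(797,550),interpolation=cv2.INTER_CUBIC))
c=im[150:350,110:400];cv2.imwrite("pics/wc2.png",cv2.resize(c,(797,550),interpolation=cv2.INTER_CUBIC))
c=cv2.imread("pics/side0.png")[150:290,250:430];cv2.imwrite("pics/sc.png",cv2.resize(c,(720,560),interpolation=cv2.INTER_CUBIC))
c=cv2.imread("pics/scene0.png")[140:290,220:400];cv2.imwrite("pics/scn.png",cv2.resize(c,(720,600),interpolation=cv2.INTER_CUBIC))
E
```

```text
(no output)
```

View pics/wc1.png

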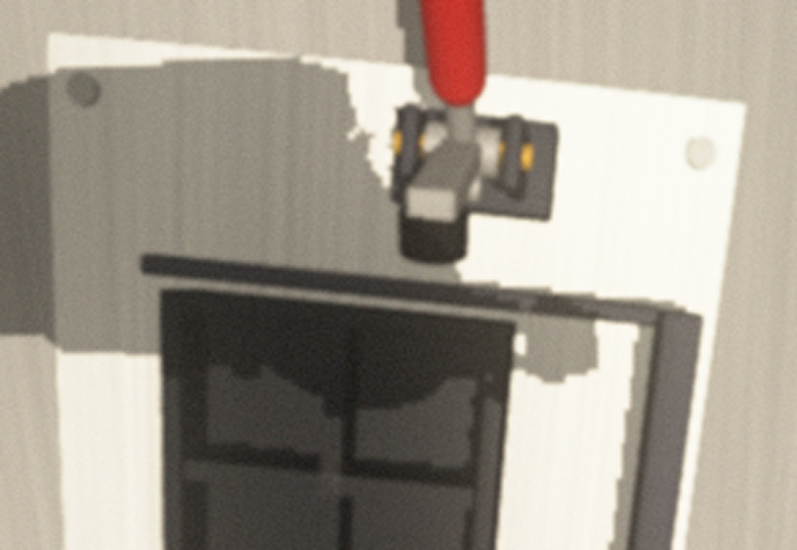

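View pics/wc2.png

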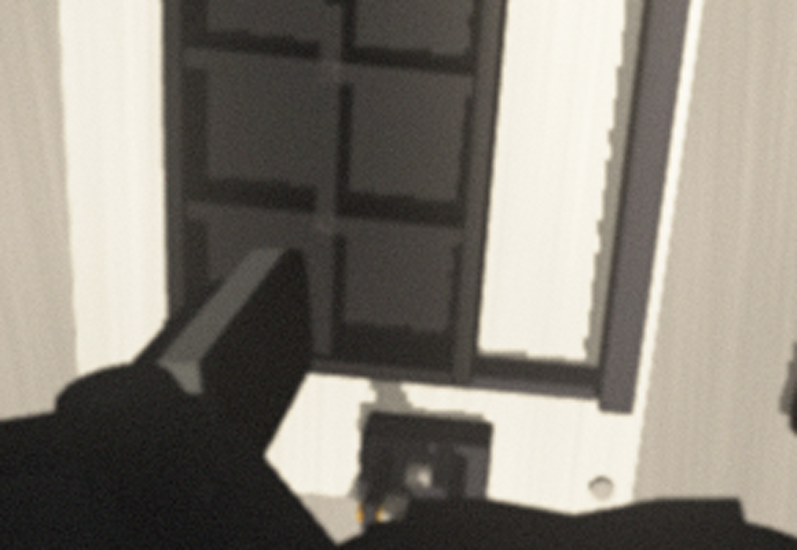

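View pics/sc.png

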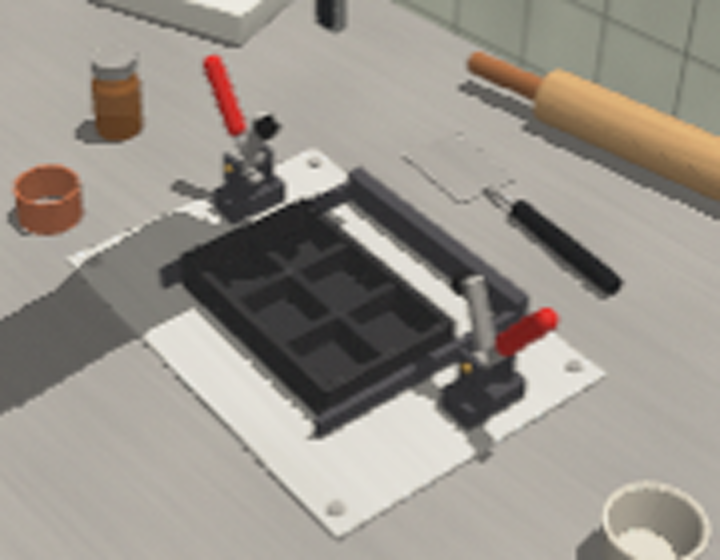

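View pics/scn.png

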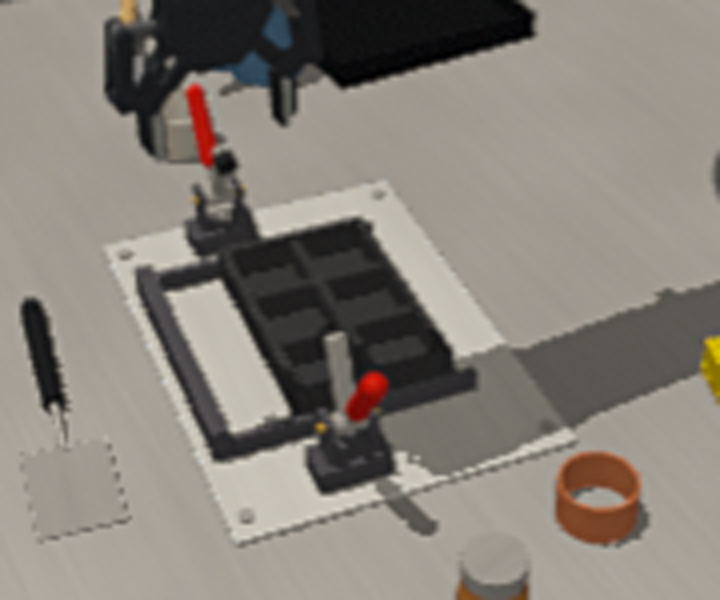

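```bash
cat > h.py <<'E'
from workcell import env
import numpy as np, cv2
from scipy.spatial.transform import Rotation as R
from scipy.optimize import least_squares
def ext(n,s=None):
    p=env.camera_params(n)
    if n!="wrist": return p["extrinsics"],p["K"],p["dist"]
    T=np.eye(4);T[:3,:3]=R.from_quat(s["eef_rot"]).as_matrix();T[:3,3]=s["tcp_pos"]
    return np.linalg.inv(T@p["hand_eye"]),p["K"],p["dist"]
def proj(P,E,K,d):
    P=np.atleast_2d(np.array(P,float)); r,_=cv2.Rodrigues(E[:3,:3])
    return cv2.projectPoints(P,r,E[:3,3],K,d)[0].reshape(-1,2)
def tw(p,v):
    c,s=np.cos(p[2]),np.sin(p[2]);v=np.atleast_2d(np.array(v,float))
    return np.c_[p[0]+c*v[:,0]-s*v[:,1],p[1]+s*v[:,0]+c*v[:,1],v[:,2]]
E
python3 - <<'E'
from h import *
s=env.state();ca={n:ext(n,s) for n in("scene","side","wrist")}
A,B,C,D=(-180,190,6),(90,190,6),(90,-190,6),(-180,-190,6);L=(-10,206,130);Rr=(-10,-206,130)
obs={"wrist":[(A,127.5,12.7),(B,381.5,37.5),((-135,111,26),161.5,93)],
"side":[(A,267,215),(B,330,187.5),(C,401.5,244),(D,334.5,284.5),(L,303,165.5),(Rr,386.5,229.5)],
"scene":[(B,280,276.2),(C,246.2,201.7),(D,317,185.2),(A,364.5,250.2),(L,313,236),(Rr,268.7,162.8)]}
def res(p,sep=False):
    o={n:proj(tw(p,[q[0] for q in v]),*ca[n])-np.array([q[1:] for q in v]) for n,v in obs.items()}
    return o if sep else np.concatenate([v.ravel() for v in o.values()])
f=least_squares(res,[590,-50,-.1],loss="soft_l1");print(f.x,f.cost)
for n,v in res(f.x,True).items(): print(n,v.round(1).tolist())
o=obs
for n in o:
    f1=least_squares(lambda p:(proj(tw(p,[q[0] for q in o[n]]),*ca[n])-np.array([q[1:] for q in o[n]])).ravel(),f.x);print(n,f1.x)
# pan
po=[((-65,100,41),169,105.5),((65,100,41),298,117),((65,-100,41),279.6,289)]
g=least_squares(lambda p:(proj(tw(p,[q[0] for q in po]),*ca["wrist"])-np.array([q[1:] for q in po])).ravel(),f.x);print("pan",g.x,g.fun.round(1))
c,sn=np.cos(f.x[2]),np.sin(f.x[2]);d=g.x[:2]-f.x[:2];print("pan in jig",c*d[0]+sn*d[1],-sn*d[0]+c*d[1],g.x[2]-f.x[2])
for k,v in dict(L=L,R=Rr,push=(-115,0,30)).items(): print(k,tw(f.x,v).round(0))
E
```

```text
[ 5.81649493e+02 -4.38057424e+01 -1.04664050e-01] 11.45478459745684
wrist [[-0.6, -0.9], [-0.3, 0.7], [-1.4, -0.9]]
side [[0.1, -1.0], [-1.2, -1.0], [0.3, -1.0], [-0.1, -0.6], [0.5, 0.3], [0.2, 0.4]]
scene [[-2.5, -1.2], [-1.8, -0.7], [-2.0, -0.7], [-1.7, -1.0], [-0.8, 0.2], [-1.2, 0.1]]
wrist [ 5.83559409e+02 -4.37831003e+01 -9.78018580e-02]
side [ 5.80191944e+02 -4.53492997e+01 -1.05958939e-01]
scene [ 5.78189097e+02 -3.91251836e+01 -1.08014357e-01]
pan [ 5.27305414e+02 -3.75900315e+01 -1.10978074e-01] [-0.2 -2.1 -1.   0.4  1.4  2.4]
pan in jig -54.69606626688899 0.5042043844990083 -0.006314023878077099
L [[593. 162. 130.]]
R [[ 550. -248.  130.]]
push [[467. -32.  30.]]
```

The crop confirms the black six-compartment pan in the jig, about 55 mm short of the stop. The jig is at about (582, -44) with yaw -0.105, and the three cameras agree within a few mm. With the tool turned 6°, tool x is jig y and tool y is jig x.

Emit:
{"api": "servo_tool", "payload": {
  "gripper": [0,0,0,0,0,0,0,0,0,0,0,0],
  "dp": [
    [0,0,0],
    [-0.2,-0.8,0],
    [-0.2,-0.8,0],
    [-0.2,-0.8,0],
    [-0.2,-0.8,0],
    [-0.2,-0.8,0],
    [-0.2,-0.8,0],
    [-0.2,-0.8,0],
    [-0.2,-0.8,0],
    [-0.2,-0.8,0],
    [-0.2,-0.8,0],
    [0,0,0]
  ],
  "turn": [
    [0,0,1],
    [0,0,0],
    [0,0,0],
    [0,0,0],
    [0,0,0],
    [0,0,0],
    [0,0,0],
    [0,0,0],
    [0,0,0],
    [0,0,0],
    [0,0,0],
    [0,0,0]
  ]
}}

```text
t: 2.05
tcp_pos: [417.3, -29.6, 231.2]
eef_rot: [0.743, 0.669, -0.001, -0.001]
force: [0.8, -0.9, -0.1]
width: 0.1
```

```bash
cat >> h.py <<'E'
J=np.array([581.6,-43.8,-0.1047])
def where(s=None):
    s=s or env.state();c,n=np.cos(J[2]),np.sin(J[2]);d=s["tcp_pos"]-[J[0],J[1],0]
    m=R.from_quat(s["eef_rot"]).as_matrix()
    print("t",round(s["t"],2),"jig xyz",(np.array([c*d[0]+n*d[1],-n*d[0]+c*d[1],d[2]])).round(1),"F",s["force"].round(1),"w",round(s["width"],1),"toolx yaw-90",round(float(np.arctan2(m[1,0],m[0,0])-np.pi/2),3),"zdown",m[:,2].round(3))
E
python3 -c "
from h import *
where();cv2.imwrite('pics/w1.png',env.camera('wrist')[:,:,::-1])"
```

```text
t 2.05 jig xyz [-164.9   -3.   231.2] F [ 0.8 -0.9 -0.1] w 0.1 toolx yaw-90 -0.106 zdown [-0.002 -0.    -1.   ]
```

View pics/w1.png

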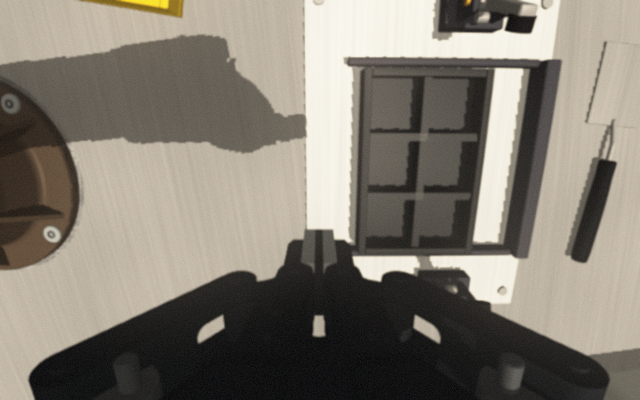

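The fingers are just in front of the pan, whose near rim is at about px column 360. It lies square between the rails. I'm descending.

Emit:
{"api": "servo_tool", "payload": {
  "gripper": [0,0,0,0,0,0,0,0,0,0,0,0],
  "dp": [
    [0.12,0,0.8],
    [0,0,0.8],
    [0,0,0.8],
    [0,0,0.8],
    [0,0,0.8],
    [0,0,0.8],
    [0,0,0.8],
    [0,0,0.8],
    [0,0,0.8],
    [0,0,0.8],
    [0,0,0.5],
    [0,0,0]
  ],
  "turn": [
    [0,0,0],
    [0,0,0],
    [0,0,0],
    [0,0,0],
    [0,0,0],
    [0,0,0],
    [0,0,0],
    [0,0,0],
    [0,0,0],
    [0,0,0],
    [0,0,0],
    [0,0,0]
  ]
}}

```text
t: 3.1
tcp_pos: [420.8, -25.7, 16.7]
eef_rot: [0.743, 0.669, -0.001, -0.001]
force: [0.1, 0.1, 0.1]
width: 0.3
```

```bash
python3 -c "
from h import *
where();cv2.imwrite('pics/s1.png',cv2.resize(env.camera('side')[130:290,220:420,::-1],(800,640))[:600])"
```

```text
t 3.1 jig xyz [-161.8    1.2   16.7] F [0.1 0.1 0.1] w 0.3 toolx yaw-90 -0.105 zdown [-0.003 -0.    -1.   ]
```

View pics/s1.png

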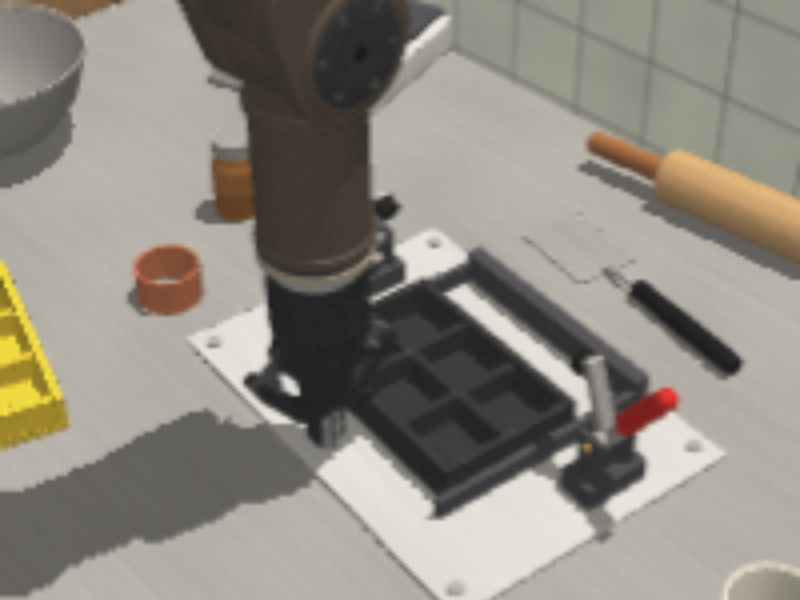

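Fingertips are down in front of the pan at z≈17, and the jig's clamps and bystanders are clear. I'll start the slow push along tool y.

Emit:
{"api": "servo_tool", "payload": {
  "gripper": [0,0,0,0,0,0,0,0,0,0,0,0],
  "dp": [
    [-0.05,0.3,0],
    [0,0.3,0],
    [0,0.3,0],
    [0,0.3,0],
    [0,0.2,0],
    [0,0.2,0],
    [0,0.2,0],
    [0,0.2,0],
    [0,0.2,0],
    [0,0.2,0],
    [0,0.2,0],
    [0,0.2,0]
  ],
  "turn": [
    [0,0,0],
    [0,0,0],
    [0,0,0],
    [0,0,0],
    [0,0,0],
    [0,0,0],
    [0,0,0],
    [0,0,0],
    [0,0,0],
    [0,0,0],
    [0,0,0],
    [0,0,0]
  ]
}}

```text
t: 4.15
tcp_pos: [491.1, -34.5, 18.8]
eef_rot: [0.743, 0.669, -0.0, -0.0]
force: [-4.1, -0.1, 3.1]
width: -0.3
```

```bash
python3 -c "
from h import *
where();cv2.imwrite('pics/s2.png',cv2.resize(env.camera('side')[130:290,220:420,::-1],(800,640))[:600])
cv2.imwrite('pics/w2.png',env.camera('wrist')[:,:,::-1])"
```

```text
t 4.15 jig xyz [-91.   -0.2  18.8] F [-4.1 -0.1  3.1] w -0.3 toolx yaw-90 -0.105 zdown [-0. -0. -1.]
```

View pics/s2.png

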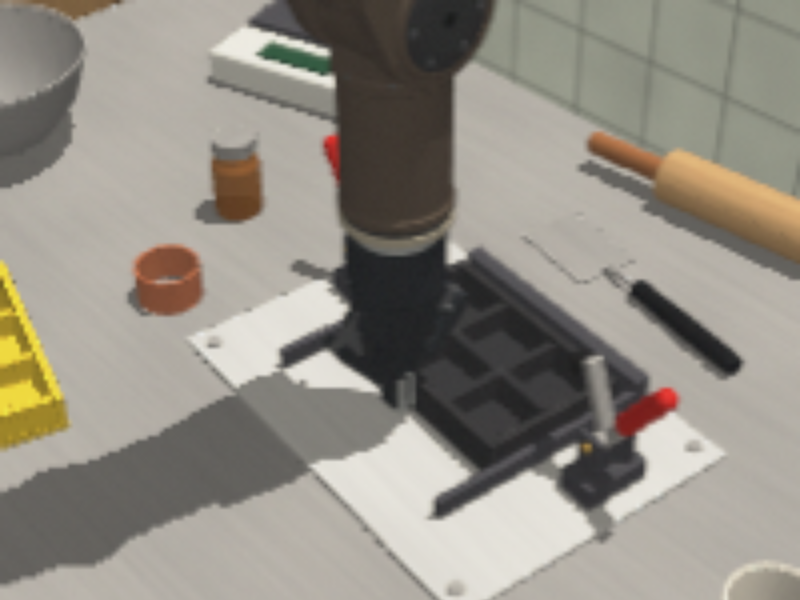

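View pics/w2.png

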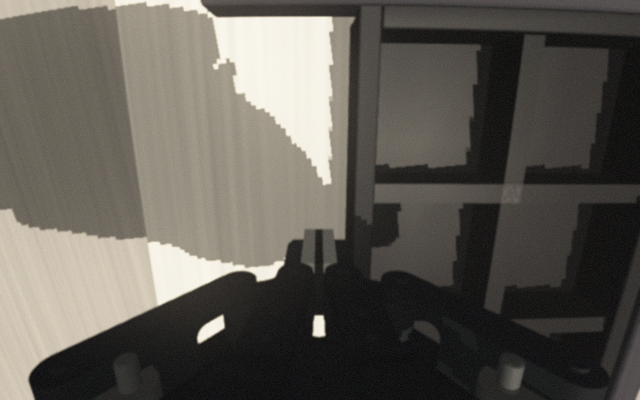

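The side picture shows the pan almost at the stop bar, moved by the fingers at (405,395) with 4 N of drag. I'll push on gently, watching for the force rise at the stop.

Emit:
{"api": "servo_tool", "payload": {
  "gripper": [0,0,0,0,0],
  "dp": [
    [0,0.1,0],
    [0,0.1,0],
    [0,0.1,0],
    [0,0.1,0],
    [0,0,0]
  ],
  "turn": [
    [0,0,0],
    [0,0,0],
    [0,0,0],
    [0,0,0],
    [0,0,0]
  ]
}}

```text
t: 4.67
tcp_pos: [501.5, -35.6, 18.8]
eef_rot: [0.743, 0.669, 0.0, 0.0]
force: [-0.9, -0.4, -1.3]
width: -0.1
```

Emit:
{"api": "servo_tool", "payload": {
  "gripper": [0,0,0,0,0],
  "dp": [
    [0,0.1,0],
    [0,0.1,0],
    [0,0.1,0],
    [0,0.1,0],
    [0,0,0]
  ],
  "turn": [
    [0,0,0],
    [0,0,0],
    [0,0,0],
    [0,0,0],
    [0,0,0]
  ]
}}

```text
t: 5.08
tcp_pos: [502.9, -36.0, 17.5]
eef_rot: [0.743, 0.669, -0.005, -0.005]
force: [-24.2, 2.8, 16.5]
width: 0.0
```

Force jumped to 24 N with the TCP stopped at jig x≈-79, which is where the home position was predicted. I'll back off and look.

Emit:
{"api": "servo_tool", "payload": {
  "gripper": [0,0,0,0,0,0,0,0,0,0,0,0],
  "dp": [
    [0,0,0],
    [0,-0.4,0],
    [0,-0.8,0],
    [0,-0.8,0],
    [0,-0.8,0],
    [0,0,-0.8],
    [0,0,-0.8],
    [0,0,-0.8],
    [0,0,-0.8],
    [0,0,-0.8],
    [0,0,-0.8],
    [0,0,-0.8]
  ],
  "turn": [
    [0,0,0],
    [0,0,0],
    [0,0,0],
    [0,0,0],
    [0,0,0],
    [0,0,0],
    [0,0,0],
    [0,0,0],
    [0,0,0],
    [0,0,0],
    [0,0,0],
    [0,0,0]
  ]
}}

```text
t: 6.08
tcp_pos: [442.1, -29.2, 160.4]
eef_rot: [0.743, 0.669, 0.001, 0.001]
force: [-0.1, -0.3, 0.4]
width: -0.1
```

```bash
python3 -c "
from h import *
where();cv2.imwrite('pics/s3.png',cv2.resize(env.camera('side')[130:290,220:420,::-1],(800,640))[:600])
cv2.imwrite('pics/w3.png',env.camera('wrist')[:,:,::-1])"
```

```text
t 6.08 jig xyz [-1.403e+02 -1.000e-01  1.604e+02] F [-0.1 -0.3  0.4] w -0.1 toolx yaw-90 -0.105 zdown [ 0.003  0.    -1.   ]
```

View pics/s3.png

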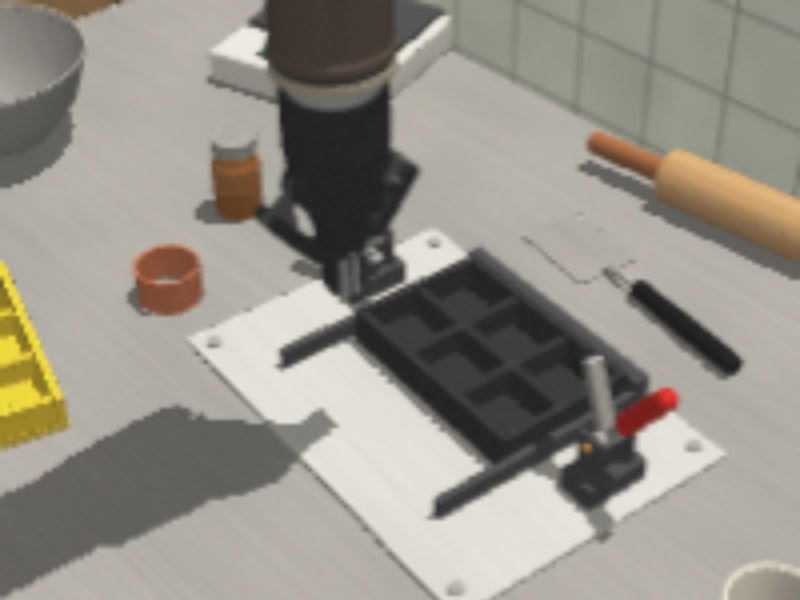

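View pics/w3.png

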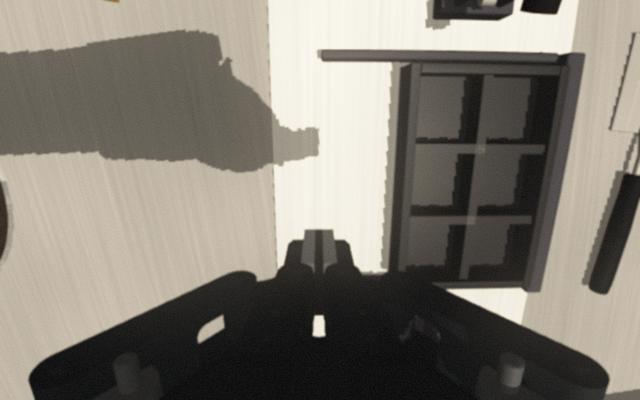

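The pan is flush against the stop bar and square: its far rim meets the bar in the side picture along (480,255) to (640,385). Both clamps are still open. Next I go over to the outside of the left handle, staying high.

Emit:
{"api": "servo_tool", "payload": {
  "gripper": [0,0,0,0,0,0,0,0,0,0,0,0],
  "dp": [
    [0,0,-0.8],
    [0.98,0.5,-0.8],
    [0.98,0.52,0],
    [0.98,0.52,0],
    [0.98,0.52,0],
    [0.98,0.52,0],
    [0.98,0.52,0],
    [0.98,0.52,0],
    [0.98,0.52,0],
    [0.98,0.52,0],
    [0.98,0.52,0],
    [0,0,0]
  ],
  "turn": [
    [0,0,0],
    [0,0,0],
    [0,0,0],
    [0,0,0],
    [0,0,0],
    [0,0,0],
    [0,0,0],
    [0,0,0],
    [0,0,0],
    [0,0,0],
    [0,0,0],
    [0,0,0]
  ]
}}

```text
t: 7.18
tcp_pos: [597.3, 207.1, 197.7]
eef_rot: [0.741, 0.671, 0.002, -0.001]
force: [-1.2, 0.6, 0.2]
width: -0.4
```

```bash
python3 -c "
from h import *
where();cv2.imwrite('pics/s4.png',cv2.resize(env.camera('side')[130:290,220:420,::-1],(800,640))[:600])
cv2.imwrite('pics/w4.png',env.camera('wrist')[:,:,::-1])"
```

```text
t 7.18 jig xyz [-10.6 251.1 197.7] F [-1.2  0.6  0.2] w -0.4 toolx yaw-90 -0.1 zdown [ 0.002  0.003 -1.   ]
```

View pics/s4.png

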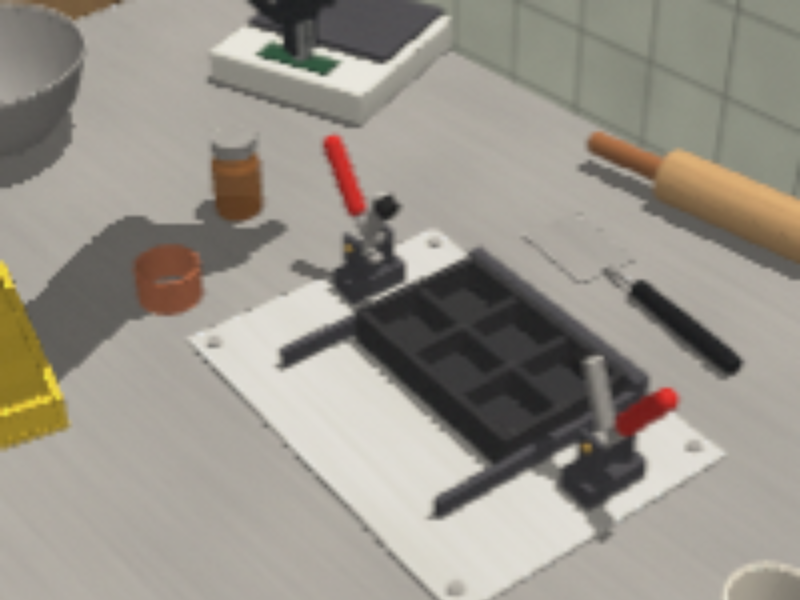

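View pics/w4.png

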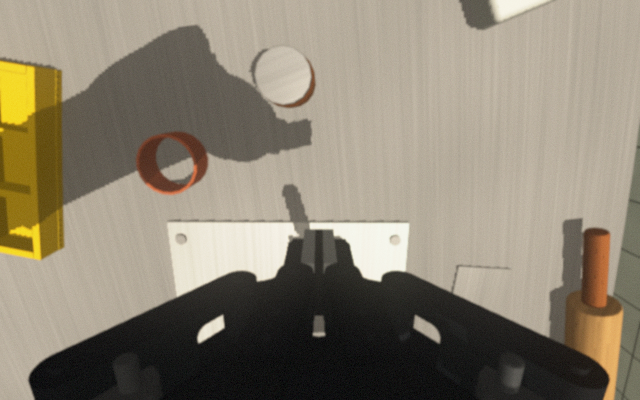

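The tool stands outside the left handle. The jar's cap at wrist px (283,75) is well further out and lower than z=105. I'll descend and push inward.

Emit:
{"api": "servo_tool", "payload": {
  "gripper": [0,0,0,0,0,0,0,0,0,0,0,0],
  "dp": [
    [0,0,0.72],
    [0,0,0.72],
    [0,0,0.72],
    [0,0,0.72],
    [0,0,0.72],
    [0,0,0],
    [-0.3,0,0],
    [-0.3,0,0],
    [-0.3,0,0],
    [-0.3,0,0],
    [-0.3,0,0],
    [-0.3,0,0]
  ],
  "turn": [
    [0,0,0],
    [0,0,0],
    [0,0,0],
    [0,0,0],
    [0,0,0],
    [0,0,0],
    [0,0,0],
    [0,0,0],
    [0,0,0],
    [0,0,0],
    [0,0,0],
    [0,0,0]
  ]
}}

```text
t: 8.28
tcp_pos: [592.2, 157.3, 111.3]
eef_rot: [0.743, 0.669, 0.003, 0.0]
force: [-0.1, 4.1, 2.8]
width: 0.2
```

```bash
python3 -c "
from h import *
where();cv2.imwrite('pics/s5.png',cv2.resize(env.camera('side')[130:290,220:420,::-1],(800,640))[:600])
cv2.imwrite('pics/w5.png',env.camera('wrist')[:,:,::-1])"
```

```text
t 8.28 jig xyz [-10.4 201.1 111.3] F [-0.1  4.1  2.8] w 0.2 toolx yaw-90 -0.104 zdown [ 0.005  0.003 -1.   ]
```

View pics/s5.png

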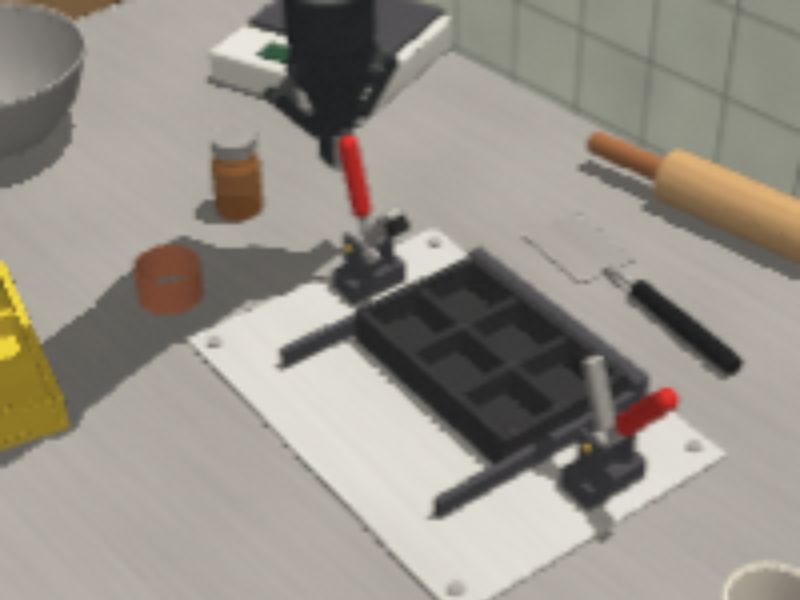

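View pics/w5.png

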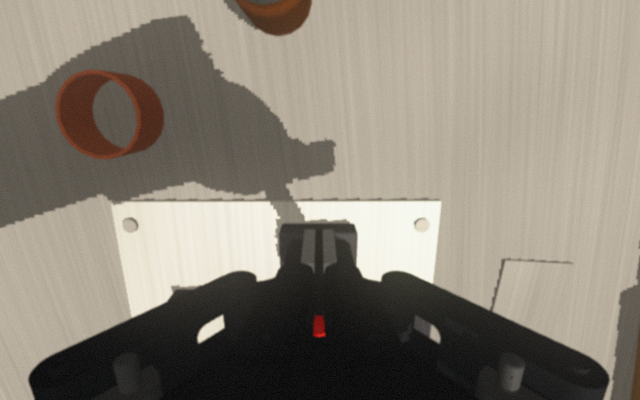

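Contact: the handle (side px (350,145)) is being swung inward at about 4 N. Continuing past dead centre.

Emit:
{"api": "servo_tool", "payload": {
  "gripper": [0,0,0,0,0,0,0],
  "dp": [
    [-0.3,0,0],
    [-0.3,0,0],
    [-0.3,0,0],
    [-0.3,0,0],
    [-0.3,0,0],
    [-0.2,0,0],
    [0,0,0]
  ],
  "turn": [
    [0,0,0],
    [0,0,0],
    [0,0,0],
    [0,0,0],
    [0,0,0],
    [0,0,0],
    [0,0,0]
  ]
}}

```text
t: 8.97
tcp_pos: [585.9, 111.5, 108.6]
eef_rot: [0.744, 0.668, -0.001, 0.0]
force: [-0.2, -0.5, -0.4]
width: 0.3
```

```bash
python3 -c "
from h import *
where();cv2.imwrite('pics/s6.png',cv2.resize(env.camera('side')[130:290,220:420,::-1],(800,640))[:600])"
```

```text
t 8.97 jig xyz [-11.9 154.9 108.6] F [-0.2 -0.5 -0.4] w 0.3 toolx yaw-90 -0.107 zdown [-0.001 -0.001 -1.   ]
```

View pics/s6.png

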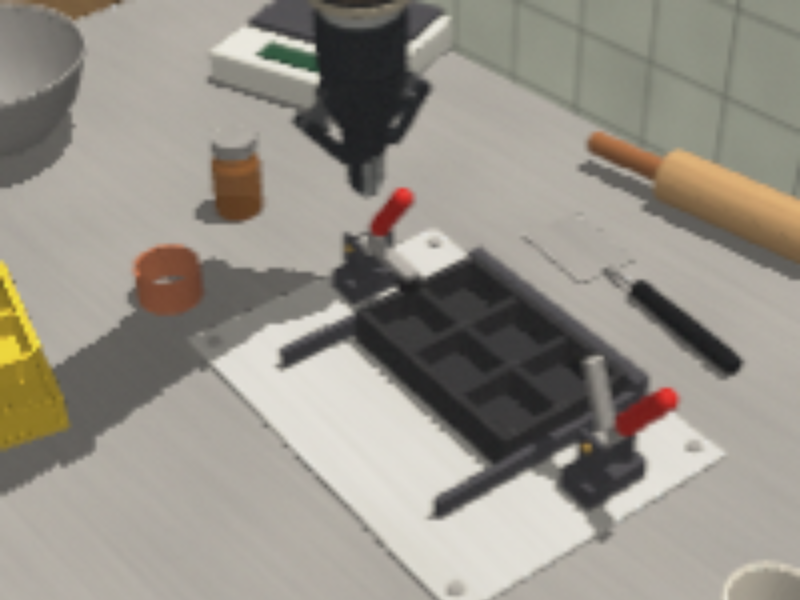

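The left clamp has snapped over: handle at side px (400,195), leaning inward, with its arm down on the rim at (405,262). I'll rise and cross to outside the right handle.

Emit:
{"api": "servo_tool", "payload": {
  "gripper": [0,0,0,0,0,0,0,0,0,0,0,0],
  "dp": [
    [0.4,0,-0.72],
    [0,0,-0.8],
    [0,0,-0.8],
    [0,0,-0.8],
    [0,0,-0.8],
    [-0.9,0,0],
    [-0.9,0,0],
    [-0.9,0,0],
    [-0.9,0,0],
    [-0.9,0,0],
    [-0.9,0,0],
    [-0.9,0,0]
  ],
  "turn": [
    [0,0,0],
    [0,0,0],
    [0,0,0],
    [0,0,0],
    [0,0,0],
    [0,0,0],
    [0,0,0],
    [0,0,0],
    [0,0,0],
    [0,0,0],
    [0,0,0],
    [0,0,0]
  ]
}}

```text
t: 10.02
tcp_pos: [570.6, -33.3, 206.8]
eef_rot: [0.743, 0.669, 0.0, -0.0]
force: [1.1, 0.3, -0.2]
width: -0.2
```

Emit:
{"api": "servo_tool", "payload": {
  "gripper": [0,0,0,0,0,0,0,0,0,0,0,0],
  "dp": [
    [-0.9,0,0],
    [-0.9,0,0],
    [-0.9,0,0],
    [-0.9,0,0],
    [-0.9,0,0],
    [-0.9,0,0],
    [-0.9,0,0],
    [-0.9,0,0],
    [-0.9,0,0],
    [-0.9,0,0],
    [-0.9,0,0],
    [0,0,0]
  ],
  "turn": [
    [0,0,0],
    [0,0,0],
    [0,0,0],
    [0,0,0],
    [0,0,0],
    [0,0,0],
    [0,0,0],
    [0,0,0],
    [0,0,0],
    [0,0,0],
    [0,0,0],
    [0,0,0]
  ]
}}

```text
t: 11.02
tcp_pos: [543.4, -284.3, 206.7]
eef_rot: [0.745, 0.667, -0.001, 0.001]
force: [-0.8, 0.6, 0.4]
width: -0.1
```

```bash
python3 -c "
from h import *
where();cv2.imwrite('pics/s7.png',cv2.resize(env.camera('side')[130:290,250:450,::-1],(800,640))[:600])
cv2.imwrite('pics/w7.png',env.camera('wrist')[:,:,::-1])"
```

```text
t 11.02 jig xyz [ -12.9 -243.2  206.7] F [-0.8  0.6  0.4] w -0.1 toolx yaw-90 -0.11 zdown [-0.001 -0.003 -1.   ]
```

View pics/s7.png

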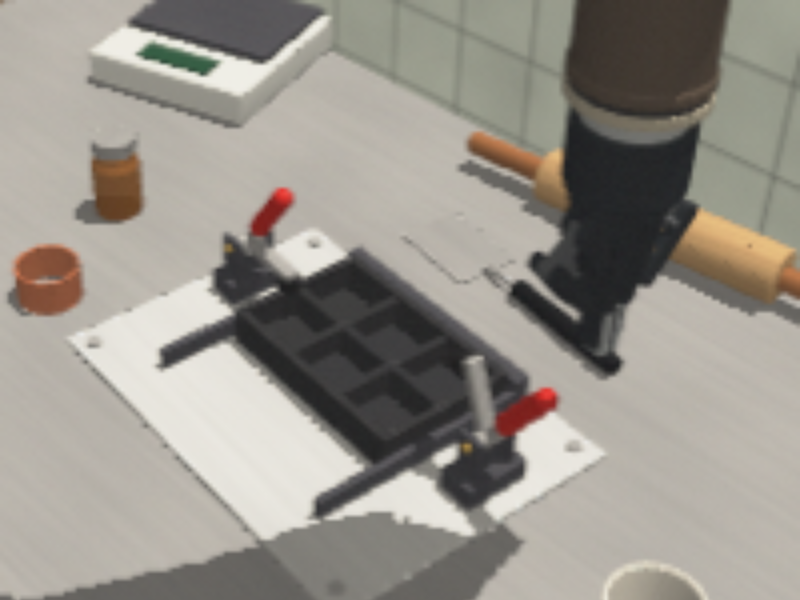

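View pics/w7.png

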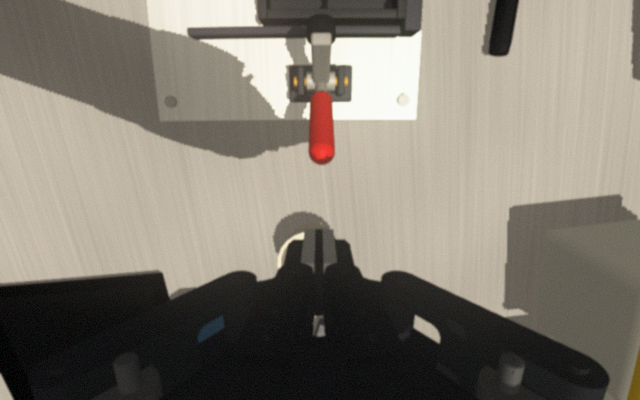

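The right handle tip at wrist px (321,153) is in line with the fingers, and the low ramekin is below and behind. I'll descend and push inward.

Emit:
{"api": "servo_tool", "payload": {
  "gripper": [0,0,0,0,0,0,0,0,0,0,0,0],
  "dp": [
    [-0.2,0.1,0.78],
    [0,0,0.78],
    [0,0,0.78],
    [0,0,0.78],
    [0,0,0.78],
    [0,0,0],
    [0.3,0,0],
    [0.3,0,0],
    [0.3,0,0],
    [0.3,0,0],
    [0.3,0,0],
    [0.3,0,0]
  ],
  "turn": [
    [0,0,0],
    [0,0,0],
    [0,0,0],
    [0,0,0],
    [0,0,0],
    [0,0,0],
    [0,0,0],
    [0,0,0],
    [0,0,0],
    [0,0,0],
    [0,0,0],
    [0,0,0]
  ]
}}

```text
t: 12.12
tcp_pos: [552.7, -240.2, 111.7]
eef_rot: [0.743, 0.669, 0.0, 0.002]
force: [-1.1, -4.0, 2.8]
width: 0.2
```

```bash
python3 -c "
from h import *
where();cv2.imwrite('pics/s8.png',cv2.resize(env.camera('side')[130:290,250:450,::-1],(800,640))[:600])"
```

```text
t 12.12 jig xyz [  -8.2 -198.4  111.7] F [-1.1 -4.   2.8] w 0.2 toolx yaw-90 -0.106 zdown [ 0.004 -0.003 -1.   ]
```

View pics/s8.png

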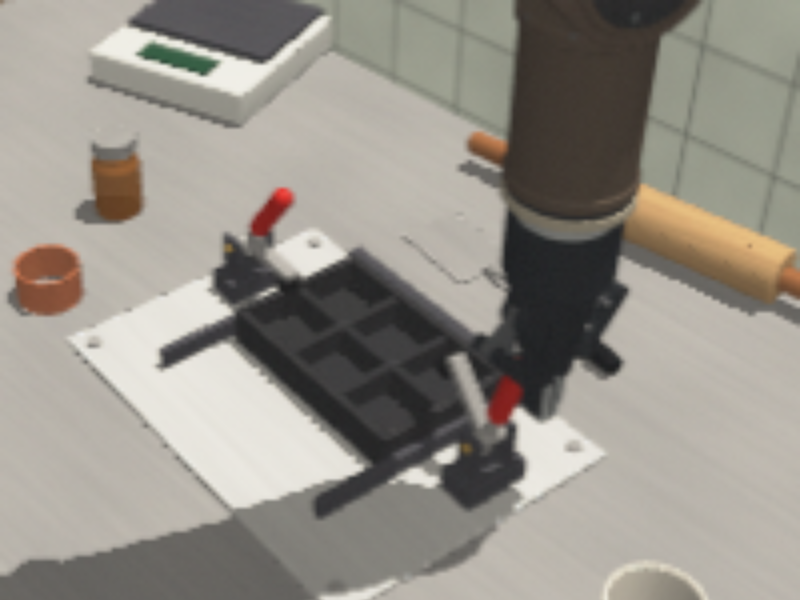

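The right handle (505,400) is moving under about 4 N, the same as the left did. Continuing past dead centre.

Emit:
{"api": "servo_tool", "payload": {
  "gripper": [0,0,0,0,0,0,0],
  "dp": [
    [0.3,0,0],
    [0.3,0,0],
    [0.3,0,0],
    [0.3,0,0],
    [0.3,0,0],
    [0.2,0,0],
    [0,0,0]
  ],
  "turn": [
    [0,0,0],
    [0,0,0],
    [0,0,0],
    [0,0,0],
    [0,0,0],
    [0,0,0],
    [0,0,0]
  ]
}}

```text
t: 12.75
tcp_pos: [556.3, -194.9, 109.1]
eef_rot: [0.742, 0.67, 0.0, -0.001]
force: [-0.9, 1.0, -0.5]
width: -0.2
```

Emit:
{"api": "servo_tool", "payload": {
  "gripper": [0,0,0,0,0,0,0,0,0,0,0],
  "dp": [
    [-0.4,0,-0.72],
    [0,0,-0.8],
    [0,0,-0.8],
    [0,0,-0.8],
    [0,0,-0.8],
    [0,0,-0.8],
    [-0.8,0,0],
    [-0.8,0,0],
    [-0.8,0,0],
    [-0.8,0,0],
    [0,0,0]
  ],
  "turn": [
    [0,0,0],
    [0,0,0],
    [0,0,0],
    [0,0,0],
    [0,0,0],
    [0,0,0],
    [0,0,0],
    [0,0,0],
    [0,0,0],
    [0,0,0],
    [0,0,0]
  ]
}}

```text
t: 13.67
tcp_pos: [544.8, -292.0, 227.2]
eef_rot: [0.745, 0.667, -0.001, 0.001]
force: [-0.2, -0.5, 0.3]
width: -0.0
```

```bash
python3 -c "
from h import *
where();s=env.state()
a=env.camera('side');b=env.camera('scene');w=env.camera('wrist')
cv2.imwrite('pics/s9.png',cv2.resize(a[130:290,250:450,::-1],(800,640))[:600])
cv2.imwrite('pics/c9.png',cv2.resize(b[140:290,220:400,::-1],(720,600)))
cv2.imwrite('pics/w9.png',w[:,:,::-1])
for l in ('shaker','ramekin','cutter'):
  print(l,[( [round(float(v)) for v in d['centre']],round(float(d['confidence']),2)) for d in env.boxes_of('side',l)][:2])
for n in('side','scene'): print(n,{k:proj(tw(J,v),*ext(n)).round(0).tolist() for k,v in dict(L=(-10,104,130),R=(-10,-104,130)).items()})
"
```

```text
t 13.67 jig xyz [ -10.6 -250.7  227.2] F [-0.2 -0.5  0.3] w -0.0 toolx yaw-90 -0.111 zdown [-0.001 -0.003 -1.   ]
shaker [([568, 278, 49], 0.52)]
ramekin [([538, -371, 26], 0.86)]
cutter [([446, 221, 18], 0.6)]
side {'L': [[321.0, 179.0]], 'R': [[362.0, 211.0]]}
scene {'L': [[299.0, 214.0]], 'R': [[277.0, 178.0]]}
```

View pics/s9.png

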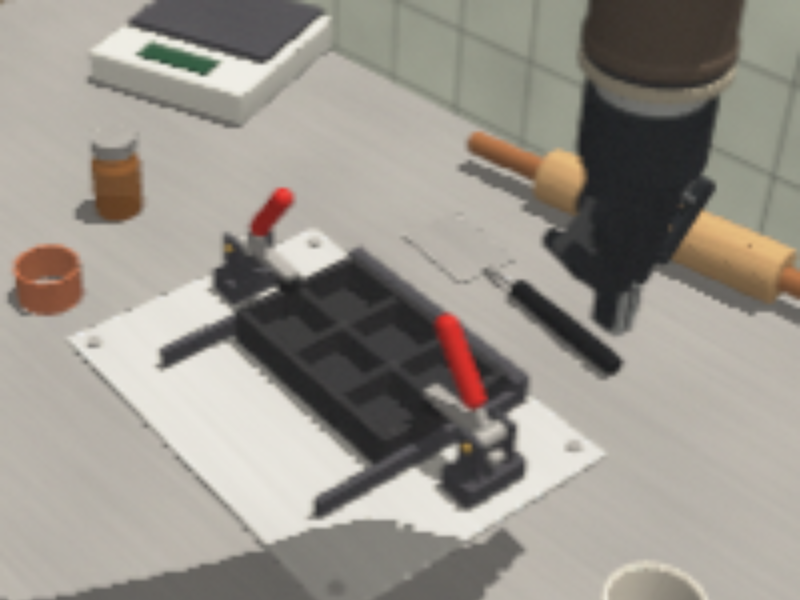

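View pics/c9.png

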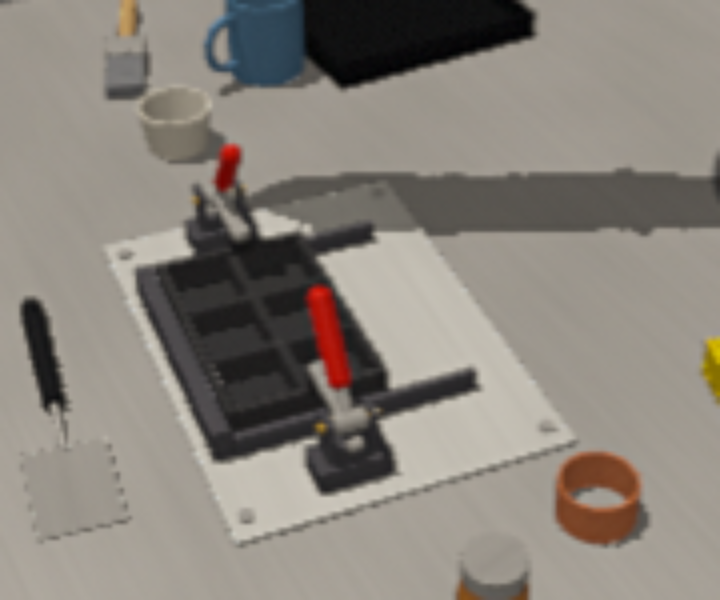

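View pics/w9.png

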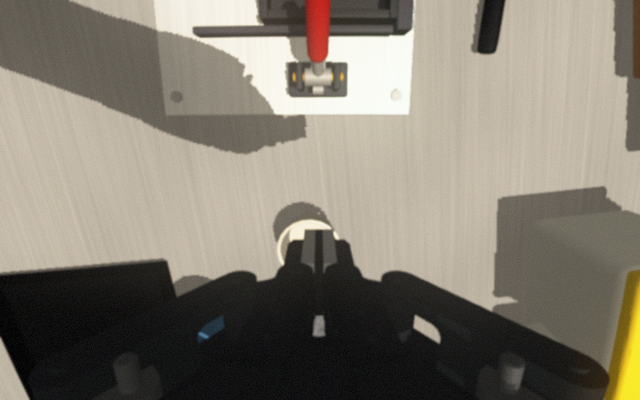

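Both red tips match the predicted shut positions within about 1 px: left in side at (321,179), right at (362,211), and the same in scene. The pan is flush with the stop, the pads are on the rim and the bystanders haven't moved. The robot is clear, so I'm handing in.

```bash
python3 -c "
from h import *
print(env.sign_off());where()"
```

```text
the job is handed in; nothing more can be done
None
the job is handed in; nothing more can be done
```

The pan is home against the back stop and both toggle clamps are snapped shut on its rim. I handed the job in at about 14 s of the 64 s allowed; the hand-in gives no verdict.

**Pan:** I pushed it with shut fingertips about 55 mm along its guides. The force rose from about 4 N to 24 N, with the TCP stopped at jig x ≈ -79 mm, where I had predicted home. The pictures show the pan flush with the stop and square to it.

**Clamps:** I pushed each handle inward from outside at about 4 N until it snapped over, left first, then right. In the last side and scene pictures both handle tips lie within about 1 px of their shut positions, and the pads rest on the rim.

**Bystanders and robot:** The shaker and ramekin read within 2 mm of their starting positions in the side camera, and the cutter within 4 mm. I checked the other four only by eye; the bowl was outside the last crops and the mug was not compared with its starting position. The robot was clear of everything, with about 0 N at the wrist.

**Not checked:** I could not measure the pad force. The pictures also cannot tell a joint at 1.2 rad from one at 1.26. The cameras' separate estimates of the jig position differed by up to about 6 mm. No check failed.

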